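# Make the hall console toddler-safe

## Task

A toddler is coming: first sweep all four red rocker switches of the power strip to off, then push the two blue blanking plugs from the tray fully home into its two empty sockets, flange flush with the strip. Slide the round boxes (coin box, candle jar, button tin, as many as are there), without lifting or tipping them, along the gallery rail to its closed end until every one stands wholly on the cork strip and against the rail. Leave the bowl, thimble, key ring and phone stand alone.

Things in the scene. Friction and masses are not known exactly. Their poses are not given: they have to be found in the camera images.
- rail: Low L-shaped wooden gallery rail fixed on the console, 38 mm high, 16 mm thick. Origin: inside corner at console level. The long rail runs 640 mm along -y from the corner, inner face at x = 0; the round boxes stand on its -x (the robot's) side. The end stop runs 90 mm along -x, inner face at y = 0. The far end is open.
- cork (a point): Centre of the paper-thin cork strip on the console that marks the parking place: 240 mm along the rail from the end stop, 88 mm wide; axes as the rail's.
- coinbox: Black plastic coin box, a round drum with a ribbed twist cap, 300 to 600 g, 74 mm in diameter, 56 mm tall, standing upright near the rail. Origin: centre of its underside; z up.
- candlejar: Amber glass candle jar with a pale wooden lid, 280 to 520 g, 74 mm in diameter, 56 mm tall, standing upright near the rail. Origin: centre of its underside; z up.
- buttontin: Blue round button tin with a steel lid, 210 to 390 g, 74 mm in diameter, 56 mm tall, standing upright near the rail. Origin: centre of its underside; z up.
- strip: White power strip fixed on the console, 84 (x) x 280 (y) x 40 mm high. Origin: centre of its underside. Black charger blocks (34 x 42 mm, rising 30 mm above the top) stay in the end sockets at (-17, -87) and (-17, +87) mm; two empty sockets lie between. Four red rocker switches stand in a row along y at x = +27 mm, 58 mm apart.
- switch1 (a joint): Rocker 1 along the strip's +y: 0 = on, 0.34 = off; stays where it is left, moves at about 0.7 N on the raised end. A shallow V of two facets, 16 mm wide (x), each 18 mm along y, rocking about x. On: -y half level, 1 mm above the strip's top, +y half rising to 7 mm; off: the reverse. A finger skimming 2 to 3 mm above the top along +y presses the raised ends down in turn.
- switch2 (a joint): Rocker 2 along the strip's +y: 0 = on, 0.34 = off; stays where it is left, moves at about 0.7 N on the raised end. A shallow V of two facets, 16 mm wide (x), each 18 mm along y, rocking about x. On: -y half level, 1 mm above the strip's top, +y half rising to 7 mm; off: the reverse. A finger skimming 2 to 3 mm above the top along +y presses the raised ends down in turn.
- switch3 (a joint): Rocker 3 along the strip's +y: 0 = on, 0.34 = off; stays where it is left, moves at about 0.7 N on the raised end. A shallow V of two facets, 16 mm wide (x), each 18 mm along y, rocking about x. On: -y half level, 1 mm above the strip's top, +y half rising to 7 mm; off: the reverse. A finger skimming 2 to 3 mm above the top along +y presses the raised ends down in turn.
- switch4 (a joint): Rocker 4 along the strip's +y: 0 = on, 0.34 = off; stays where it is left, moves at about 0.7 N on the raised end. A shallow V of two facets, 16 mm wide (x), each 18 mm along y, rocking about x. On: -y half level, 1 mm above the strip's top, +y half rising to 7 mm; off: the reverse. A finger skimming 2 to 3 mm above the top along +y presses the raised ends down in turn.
- rocker1 (a point): Pivot of rocker switch 1, at the bottom of its V, 1 mm above the strip's top (axes as the strip's).
- rocker2 (a point): Pivot of rocker switch 2, at the bottom of its V, 1 mm above the strip's top (axes as the strip's).
- rocker3 (a point): Pivot of rocker switch 3, at the bottom of its V, 1 mm above the strip's top (axes as the strip's).
- rocker4 (a point): Pivot of rocker switch 4, at the bottom of its V, 1 mm above the strip's top (axes as the strip's).
- socket1 (a point): Empty socket 1: centre of the mouth of a rectangular well in the strip's top, 30 (x) x 22 mm (y), 16 mm deep; axes as the strip's.
- socket2 (a point): Empty socket 2: centre of the mouth of a rectangular well in the strip's top, 30 (x) x 22 mm (y), 16 mm deep; axes as the strip's.
- plug1: Blanking plug, 30 g, standing in the tray. Origin: centre of the foot's underside; z up. White foot 28 (x) x 20 (y) x 13 mm high, lowest 4 mm stepped in to 25 x 17; blue flange 36 x 30 x 5 mm (13 to 18 mm up); blue grip tab 12 (x) x 24 (y) x 22 mm (18 to 40 mm up). Fits a socket either way round, its x along the strip's x; when home the flange lies on the strip's top.
- plug2: Blanking plug, 30 g, standing in the tray. Origin: centre of the foot's underside; z up. White foot 28 (x) x 20 (y) x 13 mm high, lowest 4 mm stepped in to 25 x 17; blue flange 36 x 30 x 5 mm (13 to 18 mm up); blue grip tab 12 (x) x 24 (y) x 22 mm (18 to 40 mm up). Fits a socket either way round, its x along the strip's x; when home the flange lies on the strip's top.
- tray: Round wooden tray with cork back, fixed, 240 mm across, inner floor 9 mm and rim 20 mm above the console. Origin: centre of its underside.
- bowl: Pale green ceramic bowl in the tray, 96 mm across, 45 mm tall; a bystander. Origin: centre of its underside.
- thimble: Steel thimble in the tray, 18 mm across, 22 mm tall; a bystander. Origin: centre of its underside.
- keyring: Stainless key ring lying in the tray, 32 mm across, 4 mm thick; a bystander. Origin: centre of its underside.
- phonestand: Clear acrylic phone stand on the console, foot 85 (x) x 70 mm, about 86 mm tall; a bystander. Origin: centre of its underside.
Mind the look-alikes: they are no part of the job. What is shaped like the plug1 but pink, turquoise or yellow is not meant.

How it is judged (in metres and radians):
On the way, in this order (a step that is already met when the one before it is completed fails the run):
1. All four rocker switches are off (value of joint each of switch1, switch2, switch3, switch4 above 0.2 rad), for 0.2 s.
2. With the switches off, both blanking plugs are fully home in the empty sockets (all of step 1 and ((horizontal distance between plug1 and socket1 below 0.004 m and z of plug1 in the frame of socket1 below -0.0105 m and angle between plug1's own z axis and vertical below 0.08 rad) or (horizontal distance between plug1 and socket2 below 0.004 m and z of plug1 in the frame of socket2 below -0.0105 m and angle between plug1's own z axis and vertical below 0.08 rad)) and ((horizontal distance between plug2 and socket1 below 0.004 m and z of plug2 in the frame of socket1 below -0.0105 m and angle between plug2's own z axis and vertical below 0.08 rad) or (horizontal distance between plug2 and socket2 below 0.004 m and z of plug2 in the frame of socket2 below -0.0105 m and angle between plug2's own z axis and vertical below 0.08 rad))), for 0.2 s.
At the end, for the whole second after the job is handed in: All rockers off (above 0.2 rad); both plugs upright in the empty sockets, within 4 mm of their centres, flanges within 2.5 mm of the strip's top; every round box present upright and still, on the cork strip (overhang up to 6 mm) and within 6 mm of the rail (all of step 2 and y of coinbox in the frame of rail between -0.209 and 0 m and x of coinbox in the frame of rail between -0.043 and 0 m and height (world z) of each of coinbox, candlejar, buttontin below 0.006 m and angle between each of coinbox, candlejar, buttontin's own z axis and vertical below 0.06 rad and linear speed of each of coinbox, candlejar, buttontin below 0.02 m/s and y of candlejar in the frame of rail between -0.209 and 0 m and x of candlejar in the frame of rail between -0.043 and 0 m and y of buttontin in the frame of rail between -0.209 and 0 m and x of buttontin in the frame of rail between -0.043 and 0 m); the robot touches nothing.
It fails at once if A round box is lifted off the console (by more than 15 mm) (height (world z) of any of coinbox, candlejar, buttontin above 0.015 m).
It fails at once if A round box is tipped (by more than 0.35 rad) (angle between any of coinbox, candlejar, buttontin's own z axis and vertical above 0.35 rad).
It fails at once if A round box strays from the rail (gap of more than 85 mm) (x of any of coinbox, candlejar, buttontin in the frame of rail below -0.122 m).
It fails at once if The bowl, thimble, key ring or phone stand is shifted (by more than 25 mm) (distance of any of bowl, thimble, keyring, phonestand from where it was at the start of the episode above 0.025 m).
Of coinbox, candlejar, buttontin only 2 to 3 are there at a start; the rules pass over those that are not, and their reading is None.
At some moment in a run one of coinbox, candlejar, buttontin may be knocked a few centimetres aside while the robot is not near it.
It also fails if it takes over 210 s, if anything falls off the work surface, if the arm or the gripper's body presses on something with over 40 N, if the wrist force passes 120 N, or if a joint passes its speed limit or range.

## Robot

A 6-joint arm with a two-finger parallel gripper is mounted at the origin on the work surface. World frame = base frame: x ahead of the robot, y to its left, z up, the work surface at z = 0. Lengths are in m, angles in degrees, forces in N, time in s.
With the tool pointing down it reaches from about 0.4 to 0.825 m from the base axis. Payload 7 kg.
Tool frame: the origin (TCP) lies midway between the tips of the shut fingers; the grasp point (between the pads) lies 19 mm behind it; z points along the fingers, y is the direction in which the jaws open and shut (so a half turn about z gives the same grasp; the last joint's range is limited). The gripper opens to 88 mm and grips with 3 to 60 N. Pads are 19 mm wide; open, the fingers measure 130 mm over their backs; the gripper's body (78 mm by 193 mm) begins 47 mm behind the grasp point.
Start: joints at [92.71, 20.546, 0.682, 0, -70.136, -16.507], TCP at [0.161, 0.655, 0.227] pointing down, gripper open.
Joint ranges: [-176.03, 176.03], [-82.01, 121.73], [-58.28, 71.71], [-173.87, 95.51], [-174.79, -0.11], [-173.66, 173.66]. Speed limits (degrees/s): [136.94, 136.94, 172.46, 180, 180, 180].

## Interface

Orientations are given as a 3x3 rotation matrix whose columns are the frame's x, y, z axes.
In Python, from rig import robot gives the robot as it stands. Calls block until the motion is done:
- robot.goto(position, orientation): joint-space move of the TCP to a pose.
- robot.servo_line(position, ori=None, speed=0.15): straight line of the TCP; ori=None keeps the orientation; speed is the mean speed in m/s.
- robot.movej(angles): joint-space move.
- robot.move_gripper(opening): opening from 0.0 (shut) to 1.0 (fully open); the grip force is fixed at half the most; returns when the fingers have stopped.
- robot.dwell(seconds).
- robot.ik(position, orientation): joint angles nearest the present ones, or None.
- robot.grab_frame(name): name is "scene" or "side" or "wrist"; returns (picture, depth): 420x560x3 uint8, red, green, blue; 420x560 float32, m along the optical axis (not along the pixel's ray), 0 where there is no reading.
- robot.camera_info(name): a dict with "vfov" (degrees; the focal length in pixels is half the picture's height over the tangent of half this angle, whatever the lens; pixels are square), "cx", "cy" (the principal point, pixels), "view" (4x4, takes a point from world to camera coordinates); the wrist camera has in their place "T_tool_cam" (4x4, takes a point from camera to tool coordinates, whose origin is the TCP and whose axes are the flange's). Camera axes: x right, y down, z forward; pixel columns grow to the right and rows downward; lengths in m; the calibration is good to about 2 mm. A picture is of the moment at which its call begins: read the wrist's pose just before it. camera_info takes no time and is no camera call.
A pose or a line that the arm cannot do raises robot.Unreachable and nothing moves.
- robot.job_done(): hands the job in, once; it reports no verdict.
Readings, each from a call of its own:
- robot.read_t(): time.
- robot.read_qpos(): joint angles.
- robot.read_qvel(): joint speeds.
- robot.read_effort(): joint torques, N m.
- robot.read_position(): TCP position.
- robot.read_tcp_rot(): TCP orientation.
- robot.read_force(): force on the tool from outside, world axes, zero at the start.
- robot.read_ft_torque(): the same for the moment, N m.
- robot.read_grip_width(): opening from 0.0 (shut) to 1.0 (fully open).
Only numpy, scipy, OpenCV 4.12 (cv2) and the standard library are available. Lean on these libraries where they do the work, as an engineer would, in place of code of your own. Each camera call takes 0.05 s, during which the arm holds its last target. There are 200 camera calls.

## Working session

There is one attempt and no reset: what is moved stays moved. The work goes in short steps, each a Python script; the robot and the scene stay as the last script left them, time stands still between calls to the robot, and variables do not carry over. Pictures are saved under pics/ and viewed, about 12 in all and at most 16, crops included, and the job is handed in when it is done.

```bash
ls; mkdir -p pics; cat > h.py <<'E'
import numpy as np, cv2
from rig import robot
def save(n,im): cv2.imwrite(f'pics/{n}.png',cv2.cvtColor(im,cv2.COLOR_RGB2BGR))
def cloud(name):
    """picture, depth, world points HxWx3"""
    ci=robot.camera_info(name)
    if name=='wrist':
        T=np.eye(4);T[:3,:3]=robot.read_tcp_rot();T[:3,3]=robot.read_position()
        M=T@np.array(ci['T_tool_cam'])
    else: M=np.linalg.inv(np.array(ci['view']))
    im,d=robot.grab_frame(name)
    f=im.shape[0]/2/np.tan(np.radians(ci['vfov'])/2)
    v,u=np.mgrid[:im.shape[0],:im.shape[1]]
    P=np.stack([(u-ci['cx'])/f*d,(v-ci['cy'])/f*d,d],-1)
    W=P@M[:3,:3].T+M[:3,3]
    W[d==0]=np.nan
    return im,d,W
E
python3 - <<'E'
from h import *
for n in('scene','side','wrist'):
    im,d,W=cloud(n); save(n+'0',im); np.savez(f'pics/{n}0.npz',im=im,W=W)
    ci=robot.camera_info(n); print(n,{k:np.round(v,3).tolist() for k,v in ci.items()})
print(robot.read_t(),robot.read_tcp_rot(),robot.read_force())
E
```

```text
pics
scene {'vfov': 43.631, 'cx': 279.412, 'cy': 215.295, 'view': [[0.693, 0.721, 0.007, -0.28], [0.584, -0.555, -0.592, -0.249], [-0.423, 0.415, -0.806, 1.586], [0.0, 0.0, 0.0, 1.0]]}
side {'vfov': 44.173, 'cx': 281.568, 'cy': 210.235, 'view': [[0.719, -0.695, 0.013, -0.34], [-0.516, -0.547, -0.66, 0.223], [0.466, 0.467, -0.752, 1.081], [0.0, 0.0, 0.0, 1.0]]}
wrist {'vfov': 63.11, 'cx': 272.093, 'cy': 207.685, 'T_tool_cam': [[0.001, -0.957, -0.289, 0.078], [1.0, 0.001, 0.001, 0.0], [-0.0, -0.289, 0.957, -0.159], [0.0, 0.0, 0.0, 1.0]]}
0.15 [[ 9.71126862e-01 -2.38563584e-01 -1.85008545e-04]
 [-2.38563624e-01 -9.71126045e-01 -1.26559303e-03]
 [ 1.22257791e-04  1.27318769e-03 -9.99999182e-01]] [ 0.3942461  -0.01893459 -0.14983722]
```

View pics/scene0.png

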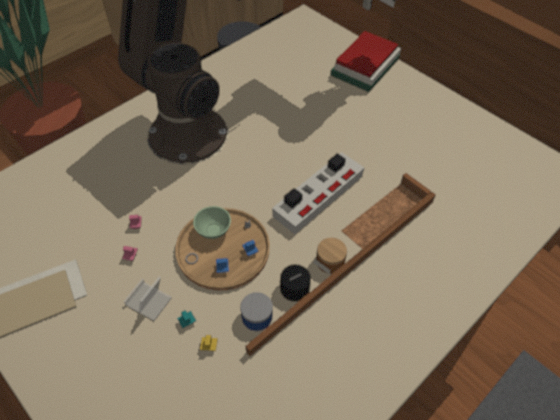

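View pics/side0.png

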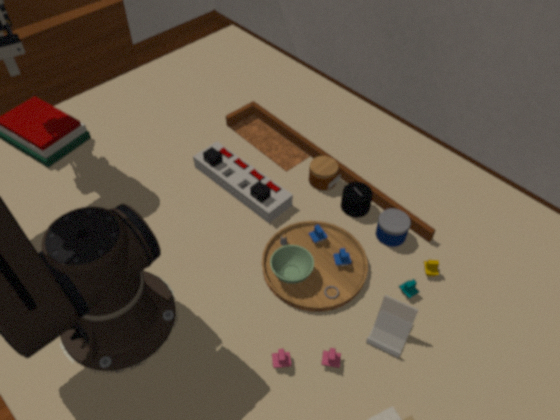

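Three round boxes are present (scene: candle (331,252), coin (295,282), tin (257,311)). The strip is at (318,192), the rail corner at (425,185), and the blue plugs at (221,265) and (249,247).

```bash
python3 - <<'E'
from h import *
for n in('scene','side'):
    z=np.load(f'pics/{n}0.npz'); im,W=z['im'],z['W']
    hsv=cv2.cvtColor(im,cv2.COLOR_RGB2HSV); H,S,V=[hsv[...,i].astype(int) for i in range(3)]
    Z=W[...,2]
    area=(W[...,0]>.1)&(W[...,0]<.95)&(abs(W[...,1])<.9)
    def comps(nm,m,mn=12):
        k,l,st,c=cv2.connectedComponentsWithStats((m&area).astype(np.uint8))
        for i in range(1,k):
            if st[i,4]>=mn:
                q=W[l==i]; print(n,nm,st[i,4],np.round(c[i]),np.round(np.median(q,0),4),'span',np.round(np.percentile(q,97,0)-np.percentile(q,3,0),3))
    comps('red',((H<6)|(H>174))&(S>150)&(V>90)&(Z>.03)&(Z<.06))
    comps('blue',(H>100)&(H<122)&(S>120)&(Z>.015)&(Z<.07))
    comps('boxtop',(Z>.05)&(Z<.064),100)
    # strip top
    m=(Z>.036)&(Z<.044)&(S<60)&(V>120)&area
    q=W[m][:,:2].astype(np.float32); r=cv2.minAreaRect(q); print('strip',r,len(q))
    m=(Z>.034)&(Z<.042)&(H<20)&(S>80)&area
    k,l,st,c=cv2.connectedComponentsWithStats(m.astype(np.uint8))
    i=1+np.argmax(st[1:,4]); q=W[l==i][:,:2].astype(np.float32); print('rail',st[i,4],cv2.minAreaRect(q),np.round(cv2.boxPoints(cv2.minAreaRect(q)),3).tolist())
    m=(abs(Z)<.006)&area; print('table z',np.median(Z[m]))
E
```

```text
scene red 40 [348. 174.] [0.465  0.2007 0.0409] span [0.012 0.031 0.009]
scene red 42 [334. 186.] [0.4677 0.143  0.041 ] span [0.012 0.029 0.01 ]
scene red 44 [319. 198.] [0.4699 0.0842 0.0411] span [0.011 0.03  0.008]
scene red 48 [305. 211.] [0.4713 0.0263 0.0416] span [0.012 0.029 0.011]
scene blue 105 [250. 248.] [ 0.4559 -0.151   0.0337] span [0.023 0.022 0.027]
scene blue 110 [222. 265.] [ 0.4461 -0.2337  0.0349] span [0.02  0.022 0.027]
scene blue 108 [256. 324.] [ 0.6176 -0.2785  0.0283] span [0.037 0.039 0.023]
scene boxtop 894 [367.  55.] [0.174  0.6132 0.0615] span [0.132 0.19  0.012]
scene boxtop 178 [212. 220.] [ 0.3326 -0.1731  0.0529] span [0.091 0.091 0.007]
scene boxtop 606 [332. 250.] [ 0.6084 -0.0202  0.0555] span [0.063 0.064 0.008]
scene boxtop 653 [295. 278.] [ 0.6011 -0.1382  0.0554] span [0.063 0.063 0.008]
scene boxtop 763 [256. 307.] [ 0.5941 -0.2554  0.0556] span [0.064 0.063 0.008]
strip ((0.3784039318561554, 0.16135048866271973), (0.2185019701719284, 1.2095396518707275), 5.911291122436523) 1388
rail 1616 ((0.6211177110671997, -0.0028854310512542725), (0.6
[... 986 characters left out ...]
7] span [0.064 0.062 0.008]
side boxtop 624 [394. 221.] [ 0.584  -0.2557  0.0549] span [0.065 0.064 0.007]
side boxtop 247 [292. 261.] [ 0.338  -0.1692  0.0527] span [0.091 0.09  0.006]
side boxtop 206 [396. 314.] [ 0.393  -0.4105  0.057 ] span [0.021 0.062 0.013]
strip ((0.4011725187301636, 0.10190558433532715), (0.18301676213741302, 0.9485012888908386), 7.99924898147583) 1107
rail 1037 ((0.6081944704055786, -0.003873288631439209), (0.6565102338790894, 0.10648546367883682), 89.03565216064453) [[0.5490000247955322, -0.3310000002384186], [0.656000018119812, -0.3330000042915344], [0.6669999957084656, 0.3230000138282776], [0.5600000023841858, 0.32499998807907104]]
table z -0.0008612464871281533
```

```bash
cat >> h.py <<'E'
def Rz(yaw):
    """tool down, tool x axis at yaw (deg) in world"""
    c,s=np.cos(np.radians(yaw)),np.sin(np.radians(yaw))
    return np.array([[c,s,0],[s,-c,0],[0,0,-1.]])
E
python3 - <<'E'
from h import *
for n,p in(('wstrip',(.45,.12,.22)),('wtray',(.44,-.19,.2)),('wrail',(.56,.0,.25))):
    robot.goto(p,Rz(0)); robot.dwell(.3); im,d,W=cloud('wrist'); save(n,im); np.savez(f'pics/{n}.npz',im=im,W=W)
    print(n,robot.read_qpos(),robot.read_t())
E
```

```text
wstrip [ 3.92767206e+01  7.07018287e-01 -2.51767252e+01 -2.15855542e-03
 -6.41266170e+01  5.07485693e+01] 2.675
wtray [ 3.10806793e-01  3.03980208e+00 -2.54942694e+01 -7.68962572e-04
 -6.14586753e+01  8.97568178e+01] 4.2083
wrail [ 1.99625440e+01  8.85877614e+00 -1.20019954e+01  1.16427849e-03
 -6.91289649e+01  6.99746027e+01] 5.475
```

View pics/wstrip.png

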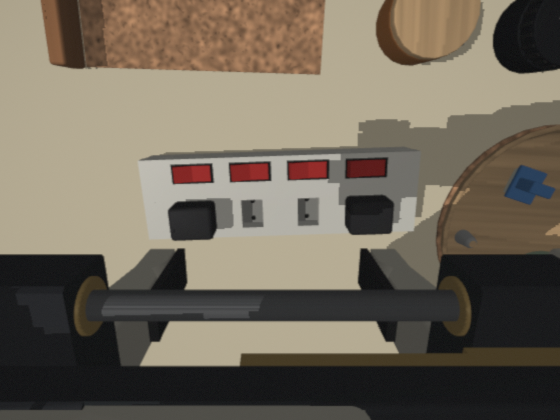

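View pics/wtray.png

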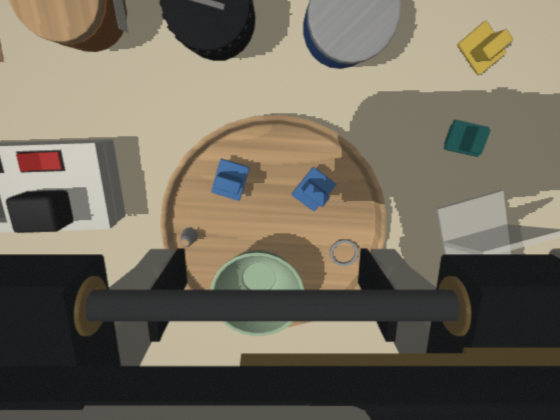

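View pics/wrail.png

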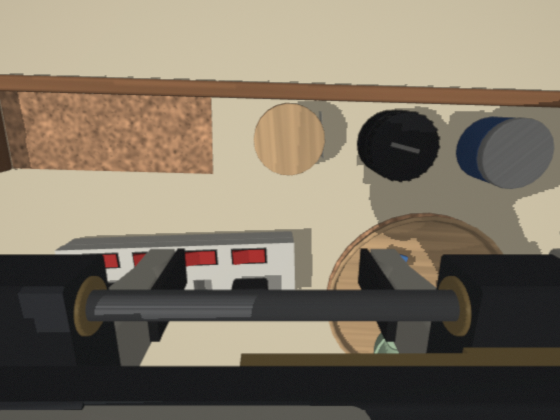

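Clear wrist views show the strip with four red rockers (row 170) and sockets at (253,213) and (307,211). The plugs are at (231,180) and (315,188), and the boxes stand along the rail.

```bash
cat > seg.py <<'E'
from h import *
def ld(n):
    z=np.load(f'pics/{n}.npz'); im,W=z['im'],z['W']
    hsv=cv2.cvtColor(im,cv2.COLOR_RGB2HSV).astype(int); return im,W,hsv[...,0],hsv[...,1],hsv[...,2]
def comps(m,W,mn):
    k,l,st,c=cv2.connectedComponentsWithStats(m.astype(np.uint8))
    return [(c[i],W[l==i]) for i in range(1,k) if st[i,4]>=mn]
def boxes(W):
    out=[]
    Z=W[...,2]
    for c,q in comps((Z>.049)&(Z<.064)&(W[...,0]>.5),W,800):
        (x,y),r=cv2.minEnclosingCircle(q[:,:2].astype(np.float32)); out.append((np.round(c),round(x,4),round(y,4),round(r,4),np.round(np.median(q[:,2]),4)))
    return out
E
python3 - <<'E'
from seg import *
im,W,H,S,V=ld('wstrip'); Z=W[...,2]
for c,q in comps(((H<6)|(H>174))&(S>150)&(V>60)&(Z>.03)&(Z<.06),W,100):
    print('red',np.round(c),np.round((q.max(0)+q.min(0))/2,4),np.round(q.max(0)-q.min(0),4))
m=(Z>.037)&(Z<.043)&(S<60)&(W[...,0]>.37)&(W[...,1]<.3)&(W[...,1]>-.06); m[:140]=0;m[245:]=0
r=cv2.minAreaRect(W[m][:,:2].astype(np.float32));print('strip',r,'z',np.median(Z[m]))
# socket wells: low points inside strip
for c,q in comps((Z<.034)&(Z>.015)&(W[...,0]>.39)&(W[...,0]<.47)&(W[...,1]<.2)&(W[...,1]>.02),W,30): print('well',np.round(c),np.round((q.max(0)+q.min(0))/2,4),np.round(q.max(0)-q.min(0),4))
for c,q in comps((Z>.060)&(Z<.078)&(W[...,0]>.38)&(W[...,0]<.47),W,100): print('charger',np.round(c),np.round((q.max(0)+q.min(0))/2,4),np.round(q.max(0)-q.min(0),4))
im,W,H,S,V=ld('wtray'); Z=W[...,2]
B=(H>100)&(H<122)&(S>100)
for lo,hi in((.018,.031),(.046,.053)):
  for c,q in comps(B&(Z>lo)&(Z<hi)&(W[...,0]<.56),W,25): print('plug',lo,np.round(c),len(q),np.round(np.median(q,0),4),cv2.minAreaRect((q[:,:2]*1000).astype(np.float32)))
print('rim z',np.nanpercentile(Z[110:330,160:390],[5,50]))
for b in boxes(W): print(b)
im,W,H,S,V=ld('wrail'); Z=W[...,2]
for b in boxes(W): print(b)
m=(Z>.034)&(Z<.042)&(H<20)&(S>80)&(W[...,0]>.6)
q=W[m]; 
for y0 in np.arange(-.28,.3,.08):
    s=q[abs(q[:,1]-y0)<.02]
    if len(s)>5: print('rail y',round(y0,2),np.round(np.percentile(s[:,0],[2,98]),4))
m=(Z>.034)&(Z<.042)&(H<20)&(S>80)&(W[...,1]>.25)&(W[...,0]<.6); print('stop',np.round(W[m].min(0),4) if m.any() else None,np.round(W[m].max(0),4) if m.any() else None)
E
```

```text
red [308. 170.] [0.4658 0.0846 0.0439] [0.0175 0.0374 0.009 ]
red [366. 168.] [0.4677 0.0268 0.0442] [0.0166 0.0369 0.0091]
red [249. 172.] [0.4637 0.1431 0.0437] [0.0176 0.038  0.009 ]
red [191. 174.] [0.4615 0.201  0.0438] [0.0178 0.0381 0.009 ]
strip ((0.4378530979156494, 0.1120341569185257), (0.0846978947520256, 0.2810381352901459), 2.010890007019043) z 0.040307546128274196
well [252. 212.] [0.4176 0.1408 0.0283] [0.0267 0.0222 0.0114]
well [308. 210.] [0.4203 0.0815 0.0278] [0.0279 0.0216 0.0123]
charger [371. 216.] [0.4247 0.025  0.0666] [0.0344 0.0423 0.0128]
charger [191. 222.] [0.4184 0.1983 0.0663] [0.0345 0.0428 0.0124]
plug 0.018 [332.  62.] 63 [ 0.5542 -0.2427  0.0248] ((554.6849365234375, -244.38653564453125), (25.276142120361328, 2.5716421604156494), 72.65296936035156)
plug 0.018 [231. 177.] 565 [ 0.4548 -0.1494  0.0272] ((447.30523681640625, -147.72503662109375), (28.595680236816406, 35.22727584838867), 72.05337524414062)
plug 0.018 [313. 187.] 631 [ 0.4416 -0.2299  0.0273] ((437.7521667480469, -230.53518676757812), (28.909326553344727, 34.73269271850586), 53.33753967
[... 291 characters left out ...]
871643066), 52.90589904785156)
rim z [-0.00010153  0.00981126]
(array([59., 18.]), 0.5957, -0.0189, 0.0359, np.float64(0.0562))
(array([207.,  22.]), 0.5954, -0.137, 0.0365, np.float64(0.0563))
(array([353.,  27.]), 0.5879, -0.254, 0.0369, np.float64(0.0563))
(array([289., 139.]), 0.6032, -0.0188, 0.0365, np.float64(0.0563))
(array([404., 146.]), 0.5959, -0.1372, 0.037, np.float64(0.0563))
(array([516., 153.]), 0.5889, -0.2545, 0.0376, np.float64(0.0564))
rail y -0.28 [0.636  0.6508]
rail y -0.2 [0.638  0.6534]
rail y -0.12 [0.6411 0.6557]
rail y -0.04 [0.6431 0.6577]
rail y 0.04 [0.6451 0.6606]
rail y 0.12 [0.648  0.6626]
rail y 0.2 [0.6501 0.6647]
rail y 0.28 [0.6521 0.6665]
stop None None
```

```bash
cat >> h.py <<'E'
SC=np.array([.4379,.1120]); SY=2.0
def strip(x,y):
    c,s=np.cos(np.radians(SY)),np.sin(np.radians(SY)); return SC+np.array([c*x-s*y,s*x+c*y])
E
python3 - <<'E'
from h import *
robot.move_gripper(0.0)
p=strip(.030,.1); 
for a in(92,-88): print(a,robot.ik((*p,.1),Rz(a)))
a=min((92,-88),key=lambda a: abs(robot.ik((*p,.1),Rz(a))[5]))
first=True
for y in(-.087,-.029,.029,.087):
    p=strip(.030,y+.013)
    if first: robot.goto((*p,.12),Rz(a)); first=False
    robot.servo_line((*p,.056),speed=.2); f0=robot.read_force()
    robot.servo_line((*p,.0418),speed=.06); robot.dwell(.1)
    print(y,np.round(robot.read_force()-f0,2),robot.read_position())
    robot.servo_line((*p,.056),speed=.1)
robot.servo_line((*p,.15),speed=.3)
robot.goto((.45,.12,.22),Rz(0)); robot.dwell(.2); im,d,W=cloud('wrist'); save('w2',im[120:260,100:440]); np.savez('pics/w2.npz',im=im,W=W)
print(robot.read_t())
E
```

```text
92 [ 46.68766651  12.24835326 -29.49537891   0.         -48.25626783
 135.31233349]
-88 [ 46.68766651  12.24835326 -29.49537891   0.         -48.25626783
 -44.68766651]
-0.087 [ 0.63 -0.63  0.31] [0.47051451 0.03909533 0.04209716]
-0.029 [-0.03  0.7   0.48] [0.46844083 0.09660231 0.04131571]
0.029 [0.08 0.59 0.95] [0.46640615 0.15457893 0.04133984]
0.087 [ 0.68 -1.33  0.99] [0.46434823 0.21252603 0.04132725]
15.475
```

```bash
python3 - <<'E'
from seg import *
for n in('wstrip','w2'):
    im,W,H,S,V=ld(n);Z=W[...,2]
    for y in(-.087,-.029,.029,.087):
        o=[]
        for dy in(-.014,.014):
            p=strip(.027,y+dy); m=np.hypot(W[...,0]-p[0],W[...,1]-p[1])<.003; o.append(round(float(np.nanmedian(Z[m])),4))
        print(n,y,o)
E
```

```text
wstrip -0.087 [0.0417, 0.0457]
wstrip -0.029 [0.2971, 0.0459]
wstrip 0.029 [0.0412, 0.0462]
wstrip 0.087 [0.0414, 0.046]
w2 -0.087 [0.0463, 0.2937]
w2 -0.029 [0.0461, 0.0412]
w2 0.029 [0.0462, 0.0416]
w2 0.087 [0.0466, 0.0414]
```

All four are off: the -y halves now stand at 46 mm. The two odd medians are invalid depth pixels. Next, plug A goes to socket −29.

```bash
cat >> h.py <<'E'
def pick(p,a,zt=.031):
    robot.move_gripper(.28)
    robot.goto((*p,.14),Rz(a)); robot.servo_line((*p,zt),speed=.12)
    robot.move_gripper(0); w=robot.read_grip_width(); print('grip mm',w*88)
    robot.servo_line((*p,.16),speed=.2); print('lifted mm',robot.read_grip_width()*88)
def insert(y,zt=.031,dx=0,dy=0,a=-88.0,goal=None):
    p=strip(-.017,y)+np.array([dx,dy]); z=zt+.018  # home tip height
    robot.goto((*p,.16),Rz(a)); robot.servo_line((*p,z+.020),speed=.2); robot.dwell(.2)
    f0=np.array(robot.read_force())
    for k in np.arange(.016,-.0031,-.002):
        robot.servo_line((*p,z+k),speed=.05); f=np.array(robot.read_force())-f0
        print(round(k,4),np.round(f,1),round(robot.read_position()[2]-z,4))
        if f[2]>25 : break
E
python3 - <<'E'
from h import *
pick((.4473,-.1479),-107.3)
insert(-.029)
im,d,W=cloud('wrist'); save('ins1',im); print(robot.read_t())
E
```

```text
grip mm 11.852577476270717
lifted mm 11.82276010865276
0.016 [-0.2 -0.   1.5] 0.0161
0.014 [-0.5 -0.5 -0.4] 0.0139
0.012 [ 0.  -0.2 -0.5] 0.0118
0.01 [ 0.5 -0.2  0.1] 0.0099
0.008 [-0.1 -0.4  0.4] 0.0079
0.006 [ 0.5 -1.2  0.6] 0.0059
0.004 [-0.  -0.6 -0.4] 0.0039
0.002 [-0.6 -0.2 -0.5] 0.0019
0.0 [-2.9 -0.   7.2] 0.0004
-0.002 [-9.  -1.3 28.2] -0.0004
23.8167
```

```bash
python3 - <<'E'
from h import *
robot.move_gripper(.28); p=robot.read_position(); robot.servo_line((p[0],p[1],.16),speed=.15)
pick((.4380,-.2306),-126.9)
insert(.029)
robot.move_gripper(.28); p=robot.read_position(); robot.servo_line((p[0],p[1],.2),speed=.15)
robot.goto((.45,.12,.22),Rz(0)); robot.dwell(.2); im,d,W=cloud('wrist'); save('w3',im); np.savez('pics/w3.npz',im=im,W=W)
from seg import comps
Z=W[...,2];hsv=cv2.cvtColor(im,cv2.COLOR_RGB2HSV).astype(int)
B=(hsv[...,0]>100)&(hsv[...,0]<122)&(hsv[...,1]>100)
for lo,hi in((.040,.049),(.063,.071)):
  for c,q in comps(B&(Z>lo)&(Z<hi)&(W[...,1]>0),W,25): print(lo,np.round(c),len(q),np.round(np.median(q,0),4),cv2.minAreaRect((q[:,:2]*1000).astype(np.float32)))
print(strip(-.017,-.029),strip(-.017,.029),robot.read_t())
for c in('scene','side'): 
    im,d,W=cloud(c); save(c+'3',im); np.savez(f'pics/{c}3.npz',im=im,W=W)
robot.goto((.56,0,.25),Rz(0)); robot.dwell(.2)
from seg import boxes
im,d,W=cloud('wrist'); save('wr3',im); np.savez('pics/wr3.npz',im=im,W=W)
for b in boxes(W): print(b)
print(robot.read_t())
E
```

```text
grip mm 11.574022309532165
lifted mm 11.635251697927414
0.016 [-0.8 -0.8 -0.2] 0.0161
0.014 [-0.7 -0.5 -1.4] 0.0139
0.012 [ 0.1 -1.4 -0.1] 0.0119
0.01 [-0.  -1.7 -0.7] 0.0098
0.008 [-1.1 -0.1 -1.1] 0.0079
0.006 [-0.7  1.3 -1.9] 0.0059
0.004 [-0.5  1.3 -2.1] 0.0039
0.002 [-0.3  2.7 -2.1] 0.0019
0.0 [-2.5  1.4  5.2] 0.0004
-0.002 [-9.3 -0.2 26.4] -0.0003
0.04 [307. 208.] 504 [0.4306 0.0845 0.0452] ((422.3596496582031, 82.83136749267578), (35.523868560791016, 28.397558212280273), 2.3618743419647217)
0.04 [253. 210.] 493 [0.4289 0.1391 0.0452] ((420.2974548339844, 139.773681640625), (34.99055862426758, 28.70401382446289), 1.9796942472457886)
0.063 [310. 219.] 302 [0.4229 0.0832 0.0672] ((422.0865478515625, 82.7662582397461), (12.37889289855957, 22.29623031616211), 1.8381857872009277)
0.063 [252. 221.] 310 [0.4207 0.1395 0.0672] ((419.63653564453125, 139.60862731933594), (13.395625114440918, 24.083831787109375), 0.6436824202537537)
[0.42192244 0.08242437] [0.41989827 0.14038904] 36.925
(array([291., 139.]), 0.603, -0.0187, 0.0365, np.float64(0.0563))
(array([406., 146.]), 0.5956, -0.1369, 0.0369, np.float64(0.0563))
(array([518., 153.]), 0.5889, -0.2541, 0.0376, np.float64(0.0563))
37.975
```

View pics/w3.png

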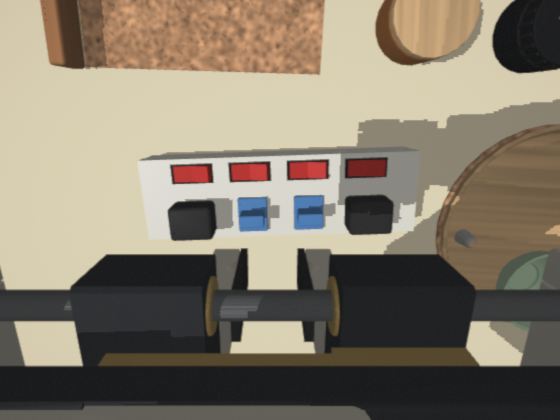

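Both plugs are home: flange tops at 45.2 mm, centred within about 1 mm. Now measure the end stop and push the candle jar.

```bash
cat >> h.py <<'E'
RC=np.array([.653,.310]); RY=-1.65
def _ax():
    r=np.radians(RY); return np.array([np.cos(r),np.sin(r)]),np.array([-np.sin(r),np.cos(r)])
def rail(x,y): a,b=_ax(); return RC+a*x+b*y
def torail(p): a,b=_ax(); d=np.array(p[:2])-RC; return np.array([d@a,d@b])
def push(box,ygoal,xgoal=-.038,a=-91.65,speed=.08,zt=.012,off=.0445,back=.0145):
    """cradle box (world xy) from behind, push to rail frame (xgoal,ygoal)"""
    b=torail(box); R=Rz(a); P=lambda x,y,z:(*rail(x,y),z)
    robot.move_gripper(.28)
    robot.goto(P(b[0],b[1]-off-back,.12),R); robot.servo_line(P(b[0],b[1]-off-back,zt),speed=.12)
    f0=np.array(robot.read_force())
    x0,y0=b[0],b[1]-off; y1=ygoal-off
    robot.servo_line(P(x0,y0,zt),speed=.03)
    ym=min(y0+.06,y1)
    robot.servo_line(P(xgoal,ym,zt),speed=speed)
    print('f',np.round(np.array(robot.read_force())-f0,1))
    robot.servo_line(P(xgoal,y1-.01,zt),speed=speed)
    print('f',np.round(np.array(robot.read_force())-f0,1))
    robot.servo_line(P(xgoal,y1,zt),speed=.03); print('f',np.round(np.array(robot.read_force())-f0,1))
    robot.servo_line(P(xgoal,y1-.012,zt),speed=.05); robot.servo_line(P(xgoal,y1-.012,.15),speed=.25)
def look(n,x=.54,y=.1,z=.25):
    from seg import boxes
    robot.goto((x,y,z),Rz(0)); robot.dwell(.2); im,d,W=cloud('wrist'); save(n,im); np.savez(f'pics/{n}.npz',im=im,W=W)
    for c,bx,by,r,zz in boxes(W): print(c,(bx,by),r,'rail mm',np.round(torail((bx,by))*1000,1),zz)
    print('t',robot.read_t())
E
python3 - <<'E'
from h import *; from seg import ld
for n in('w3','wr3'):
    im,W,H,S,V=ld(n); Z=W[...,2]
    m=(Z>.034)&(Z<.042)&(H<20)&(S>80)&(W[...,1]>.25)&(W[...,0]<.63)
    if m.sum()>20: print(n,'stop',m.sum(),np.round(np.percentile(W[m],[1,99],axis=0),4).tolist())
    m=(Z>.034)&(Z<.042)&(H<20)&(S>80)&(W[...,0]>.62)&(W[...,1]<.28)
    # lower edge per y-bin
    q=W[m]; 
    if len(q)<300: continue
    bins=np.round(q[:,1]/.02); e=np.array([(b*.02,np.percentile(q[bins==b,0],3)) for b in np.unique(bins) if (bins==b).sum()>20]); print(n,'face fit',np.polyfit(e[:,0],e[:,1],1))
p=rail(-.04,-.3)
for y in(-.66,-.1): print(robot.ik((*rail(-.04,y),.012),Rz(-91.65)))
E
```

```text
w3 stop 1212 [[0.5637, 0.3087, 0.0342], [0.6155, 0.3249, 0.0398]]
wr3 face fit [0.02882655 0.64440494]
[-14.23537192  32.44086968 -10.61021468   0.         -46.94891563
  12.58537192]
[ 36.37408596  29.29717876 -16.68937959   0.         -44.01344165
 -38.02408596]
```

```bash
sed -i 's/^RC=.*RY/RC=np.array([.6533,.308]); RY/' h.py; python3 - <<'E'
from h import *
push((.603,-.0187),-.0385)
look('p1')
E
```

```text
f [ 0.  -0.3  0.6]
f [-1.  -2.6  1.8]
f [-0.6  0.2 -0.2]
[100. 107.] (0.6142, 0.2705) 0.0367 rail mm [-38.  -38.6] 0.0561
[506. 126.] (0.596, -0.137) 0.0373 rail mm [ -44.5 -446.5] 0.0564
t 48.2917
```

```bash
python3 - <<'E'
from h import *
push((.596,-.137),-.1145)
look('p2',y=.0)
E
```

```text
f [0.1 1.1 0.1]
f [-0.1 -3.3  0.3]
f [-0.5 -1.   0.3]
[ 56. 110.] (0.6057, 0.2198) 0.0626 rail mm [-45.  -89.5] 0.0561
[521. 133.] (0.5886, -0.2539) 0.0376 rail mm [ -48.5 -563.5] 0.0563
t 59.15
```

```bash
python3 - <<'E'
from h import *
push((.5887,-.2539),-.190)
look('p3',x=.52,y=.2)
for c in('scene',): im,d,W=cloud(c); save(c+'4',im)
E
```

```text
f [ 0.1  1.3 -0.1]
f [-0.5 -1.5 -0.1]
f [-0.8  0.9 -0.5]
[199.  86.] (0.6139, 0.2708) 0.0365 rail mm [-38.3 -38.3] 0.0562
[276.  88.] (0.6119, 0.1949) 0.0366 rail mm [ -38.1 -114.2] 0.0563
[353.  91.] (0.6097, 0.1198) 0.037 rail mm [ -38.2 -189.4] 0.0563
t 70.2
```

View pics/p3.png

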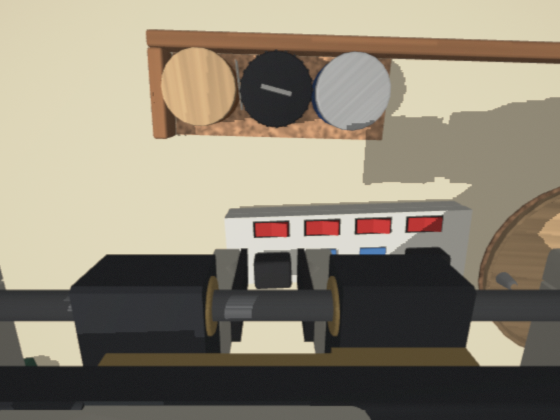

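All three boxes are on the cork against the rail: (199,87), (276,88) and (353,91). Since a late knock is possible, I'll wait briefly, recheck everything, and hand in only if it is all fine.

```bash
python3 - <<'E'
from seg import *
robot.goto((.45,.12,.25),Rz(0)); robot.dwell(15); im,d,W=cloud('wrist'); Z=W[...,2]
for y in(-.087,-.029,.029,.087):
    print('rocker',y,[round(float(np.nanpercentile(Z[np.hypot(W[...,0]-strip(.027,y+dy)[0],W[...,1]-strip(.027,y+dy)[1])<.004],40)),4) for dy in(-.014,.014)])
hsv=cv2.cvtColor(im,cv2.COLOR_RGB2HSV).astype(int)
B=(hsv[...,0]>100)&(hsv[...,0]<122)&(hsv[...,1]>100)
for c,q in comps(B&(Z>.040)&(Z<.049)&(W[...,0]<.5)&(W[...,1]>0),W,60): print('flange',np.round(np.median(q,0),4))
look('fin',x=.52,y=.2)
b=boxes(np.load('pics/fin.npz')['W'])
r=[torail((k[1],k[2])) for k in b]
if len(r)==3 and all(v[0]>-.041 and v[1]>-.203 for v in r): robot.job_done(); print('done')
E
```

```text
rocker -0.087 [0.0461, 0.3228]
rocker -0.029 [0.0458, 0.0412]
rocker 0.029 [0.046, 0.0411]
rocker 0.087 [0.0461, 0.0414]
flange [0.4306 0.0849 0.0452]
flange [0.4285 0.1396 0.0452]
[199.  86.] (0.6141, 0.2707) 0.0365 rail mm [-38.1 -38.4] 0.0562
[276.  88.] (0.6119, 0.195) 0.0366 rail mm [ -38.1 -114.1] 0.0563
[353.  90.] (0.6099, 0.1194) 0.0371 rail mm [ -38.  -189.8] 0.0563
t 86.5667
the job is handed in; nothing more can be done
done
```

The job is done and handed in at about 87 s; no verdict comes back, so what follows is from my own last checks.

- **Switches:** I pressed the raised end of each of the four rockers down one at a time instead of sweeping along the row. All four read off, with the -y halves at about 46 mm and the +y halves at about 41 mm. One check failed to read: the +y half of the first rocker (the one at y = -87 mm) gave an impossible depth value. Its raised -y half still shows it off.
- **Plugs:** Both blue plugs are in the empty sockets, pressed down with about 26–28 N. Their flange tops are at 45.2 mm, flush on the 40 mm strip, and they sit within about 1 mm of the socket centres.
- **Round boxes:** All three were present, and I slid them one at a time along the rail. Their centres are about 38 mm from the rail face, a gap of about 1 mm. They stand 38, 114 and 190 mm from the end stop, inside the 209 mm limit.
- **Knock and bystanders:** No box had been knocked aside in any look, including one after a 15 s wait. The arm came close to the bowl, thimble, key ring and phone stand at most when picking up the plugs. I did not re-measure their positions afterwards.

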